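# Hang the tool chest's lid on its hinge pin

### The arm

A 6-joint arm with a two-finger parallel gripper is mounted at the origin on a cart in front of the work surface, level with it; the furniture and walls round the work are solid. World frame = base frame: x ahead of the robot, y to its left, z up, the work surface at z = 0. Lengths are in m, angles in rad, forces in N, time in s.
With the tool pointing down it reaches from about 0.275 to 0.975 m from the base axis. Payload 8.4 kg.
Tool frame: the origin (TCP) lies at the very end of the fingers, on their centre line; the grasp point (between the pads) lies 19 mm behind it; z points along the fingers, y is the line along which they close (so a half turn about z gives the same grasp; the last joint's range is limited). The gripper opens to 92 mm and grips with 3 to 60 N. Pads are 20 mm wide; open, the fingers measure 128 mm over their backs; the gripper's body (75 mm by 189 mm) begins 69 mm behind the grasp point.
Start: joints at [-1.117, 0.353, 1.633, -0, 1.155, -0.002], TCP at [0.275, -0.561, 0.215] pointing down, gripper open.
Joint ranges: [-2.63, 2.63], [-0.92, 2.1], [0.06, 2.66], [-1.3, 4.44], [0, 2.69], [-3.02, 3.02]. Speed limits (rad/s): [2.22, 2.22, 2.79, 3.14, 3.14, 3.14].

### API

Orientations are given as a unit quaternion [w, x, y, z].
In Python, from plant import manip gives the robot as it stands. The module is installed in compiled form; this text tells all that it offers.
- The arm moves only by the tool jog_arm, never from a script. Its argument "moves" is a list of rows, each an object of numbers: "dx", "dy", "dz": the shift along the tool's x, y, z in m; "spin": the turn about the tool's z in degrees; "hand": the opening, from -1 (shut) to 1 (fully open). A call has 1 to 20 rows; each row shifts and turns the commanded pose from where the row before left it, along the tool's axes as they then stand; what a row does not reach is not made up. A row lasts 1/10 s, in which the tool goes at most 50 mm and 8.59 degrees, less where a joint would pass 70% of its speed; a pose out of reach is approached as far as the arm can. A call with a gripper value outside its range is refused whole. The fingers move at their own pace and stop on an object; "squeeze" is the grip in N (left out, the last holds). Time passes only in rows, so rows that do not move let the fingers close. It gives the time, the measured TCP pose, the force, the opening and the grip force at its end, in the units of the state.
- manip.get_obs(): the state, without advancing time (a new reading comes with each control period).
- manip.camera(name): name is "side" or "top"; returns a dict with "pixels" (400x640x3 uint8, red, green, blue), "mtx" (3x3 intrinsics, pixels), "camera_from_world" (4x4, takes a point from world to camera coordinates). Camera axes: x right, y down, z forward; pixel columns grow to the right and rows downward; lengths in m; the calibration is good to about 2 mm. A picture is of the moment at which its call begins. There is no depth.
- manip.job_done(): hands the job in; it is judged then, once.
The state is a dict: "clock": time; "q": joint angles; "joint_velocities": joint speeds; "effort": joint torques, N m; "tcp_pos": TCP position; "tcp_rot": TCP orientation; "wrist_force": force on the tool from outside, world axes, zero at the start; "moment": the same for the moment, N m; "grip_width": opening from 0.0 (shut) to 1.0 (fully open); "grip_force": force on a finger pad.
Only numpy, scipy, OpenCV 4.12 (cv2) and the standard library are available. Lean on these libraries where they do the work, as an engineer would, in place of code of your own. Each camera call takes 0.05 s, during which the arm holds its last target. There are 200 camera calls.

### The job

Hang the lid of the small plywood chest again: set the loose lid squarely on the chest, battens inside, so that its two hinge eyes drop between the chest's three, then thread the bent steel hinge pin lengthwise through all five eyes, from either end, without forcing it, until its bend rests against the outer eye. Leave the lid lying shut and the other things on the bench where they are.

Things in the scene. Friction and masses are not known exactly. Their poses are not given: they have to be found in the camera images.
- chest: open plywood chest, fixed to the bench, 130 (x) x 106 (y) x 80 mm high, walls and floor 9 mm. Origin: centre of its underside; z up. Three steel hinge eyes in a row along y stand before its -x wall (which faces the robot): tubes 19.5 mm long, outside diameter 21, bore 12.8 mm, centred at y = -45.25, 0 and +45.25 mm, with 25.75 mm gaps for the lid's eyes; the row ends at y = -55 and +55 mm
- chest_hinge (a point): middle of the hinge row on the hinge axis, which is y: at (-78, 0, 80) mm in the chest's frame, rim height; the chest's axes. The eye at +y is rigid. The middle one and that at -y sit on slotted straps with slack screws, each up to 3.4 mm too low or too high (not reported), and slide up or down under about 2 N: a nose that catches on one is eased in by feel; the pin then carries it into line
- lid: loose plywood lid, 0.2 to 0.4 kg, 130 (x) x 106 (y) x 12 mm. Origin: centre of the plywood's underside; z up. Two battens, 107 mm long in x, 10 mm wide at y = -36 and +36 mm, stand 11 mm below it, and on them it lies on the bench. Shut and true, its origin is at (0, 0, 80) mm in the chest's frame with the same axes; the battens and eyes leave it about 2.5 mm of play in x and 3 mm in y
- lid_hinge (a point): middle between the lid's two eyes, on their axis: at (-78, 0, 0) mm in the lid's frame, axes of the lid. Lid eyes: same tubes as the chest's, centred at y = -22.6 and +22.6 mm, joined to the lid by straps on top; they reach 10.5 mm below the plywood
- lid_pull (a point): top centre of the lid's pull: a dark wooden bar, 18 mm wide in x, 74 mm long in y, its top 40 mm above the plywood's underside (28 mm above the lid's upper face), on a base 20 x 80 x 3 mm; point at (-6, 0, 40) mm in the lid's frame
- pin: loose steel hinge pin, 0.1 kg, L-shaped, round bar of 10 mm diameter, lying flat on the bench. Origin: on the axis of the long leg, at the point that lies in the middle of the hinge row (chest_hinge) when the pin is home. The long leg runs along y, from its nose at y = -82 to the bend at y = +60 mm; the last 3 mm taper to 8.4 mm. The short leg leaves the bend along +x, 45 mm long
- pin_nose (a point): tip of the pin's tapered nose, at (0, -82, 0) mm in the pin's frame
- pin_bend (a point): centre of the pin's bend, where the axes of both legs meet, at (0, 60, 0) mm in the pin's frame; its inner side touches the outer eye when the pin is home
- jar_screws: bystander: jar with an orange-brown lid, 67 mm wide, 82 mm high; origin: centre of its underside
- jar_washers: bystander: grey jar, 63 mm wide, 76 mm high; origin: centre of its underside
- masking_tape: bystander: roll of masking tape, diameter 70, 25 mm high; origin: centre of its underside
- pliers_red: bystander: pliers with red grips, 57 x 171 x 14 mm, lying; origin: centre of its underside

How it is judged:
By the outcome, as a careful person would: the job done as asked, in the order asked, and still so for the second after the job is handed in, with the robot touching nothing.
It also fails if it takes over 72 s, if anything falls off the work surface, if the arm or the gripper's body presses on something with over 40 N, if the wrist force passes 120 N, or if a joint passes its speed limit or range.

## Working session

There is one attempt and no reset: what is moved stays moved. The work goes in short steps, Python scripts to look and compute and a tool call to move; the robot and the scene stay as the last step left them, time stands still between calls to the robot, and variables do not carry over. Pictures are saved under pics/ and viewed, at most 10 in all, crops included, and the job is handed in when it is done.

Besides the shell and the picture viewer there is one more tool, called after "Call:" by a JSON object that holds its "name" and its "arguments", one argument or row to a line. jog_arm: Moves the arm, as the interface text tells. Its arguments: {"type":"object","properties":{"moves":{"type":"array","items":{"type":"object","properties":{"dx":{"type":"number"},"dy":{"type":"number"},"dz":{"type":"number"},"spin":{"type":"number"},"hand":{"type":"number"}}}},"squeeze":{"type":"number"}},"required":["moves"]}

```bash
mkdir -p pics
cat > h.py <<'E'
import numpy as np, cv2
from plant import manip
def shot(name,f=None):
    c=manip.camera(name); 
    if f: cv2.imwrite('pics/'+f,c['pixels'][:,:,::-1])
    return c
def proj(c,P):
    P=np.atleast_2d(P); T=c['camera_from_world']; q=(P@T[:3,:3].T+T[:3,3])@np.array(c['mtx']).T
    return q[:,:2]/q[:,2:]
def ray(c,uv,z):
    T=np.array(c['camera_from_world']); R=T[:3,:3]; o=-R.T@T[:3,3]
    uv=np.atleast_2d(uv).astype(float); d=np.c_[uv,np.ones(len(uv))]@np.linalg.inv(c['mtx']).T@R
    return o+d*((z-o[2])/d[:,2])[:,None]
E
python3 - <<'E'
from h import *
for n in('top','side'):
    c=shot(n,n+'0.png'); T=np.array(c['camera_from_world']); print(n,-T[:3,:3].T@T[:3,3]); print(T[:3,:3].round(2)); print(c['mtx'])
o=manip.get_obs(); print(o['tcp_pos'],o['tcp_rot'],o['clock'],o['grip_width'])
a=cv2.imread('pics/top0.png')
E
```

```text
top [0.50585189 0.05582336 1.12241725]
[[-0.02 -1.    0.01]
 [-1.    0.02 -0.07]
 [ 0.07 -0.01 -1.  ]]
[[450.48463999   0.         320.60370945]
 [  0.         450.48463999 189.56304215]
 [  0.           0.           1.        ]]
side [0.04788734 0.59680449 1.19241926]
[[-0.72 -0.69 -0.01]
 [-0.57  0.6  -0.56]
 [ 0.39 -0.4  -0.83]]
[[436.67363382   0.         327.67016966]
 [  0.         436.67363382 198.41550181]
 [  0.           0.           1.        ]]
[ 0.27492121 -0.56078462  0.21392459] [-6.19398465e-04  9.74142158e-01  2.25935068e-01 -1.32224580e-04] 0.1 1.0005551527601142
```

View pics/top0.png

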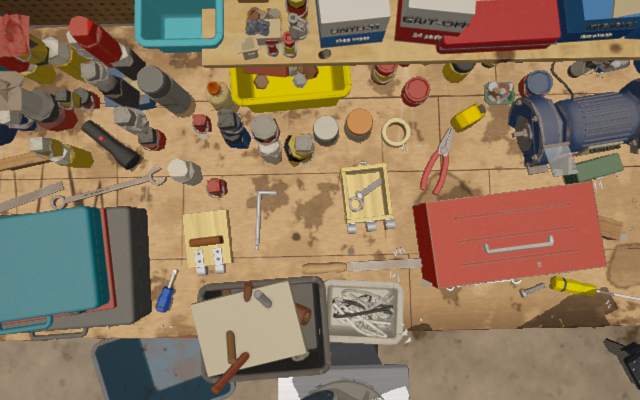

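View pics/side0.png

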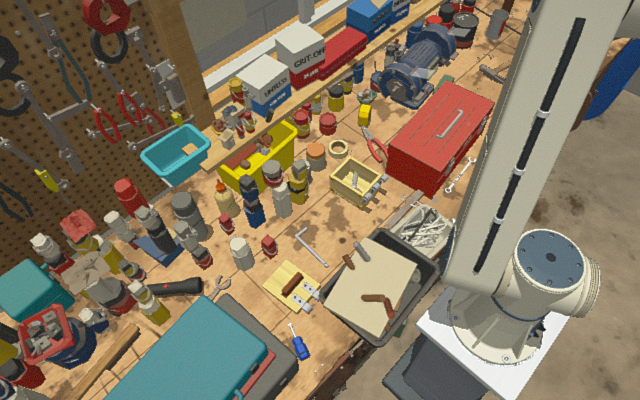

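Run:
```python
from h import *
a=cv2.imread('pics/top0.png'); s=cv2.imread('pics/side0.png')
def crop(a,x,y,w,h,k): return cv2.resize(a[y:y+h,x:x+w],None,fx=k,fy=k,interpolation=cv2.INTER_CUBIC)
A=crop(a,175,200,66,80,5); B=crop(a,335,155,66,80,5); 
cv2.imwrite('pics/crops.png',np.hstack([A,B]))
hsv=cv2.cvtColor(a,cv2.COLOR_BGR2HSV)
for p in [(205,225),(195,258),(352,200),(345,180),(250,230),(330,240),(257,230),(212,255),(371,224)]: print(p,hsv[p[1],p[0]])
```

```text
(205, 225) [ 21 102 213]
(195, 258) [ 11  13 217]
(352, 200) [ 18  57 183]
(345, 180) [ 21 104 206]
(250, 230) [ 17 101 199]
(330, 240) [ 17 103 199]
(257, 230) [ 13   8 217]
(212, 255) [ 21 104 215]
(371, 224) [ 12  15 167]
```

View pics/crops.png

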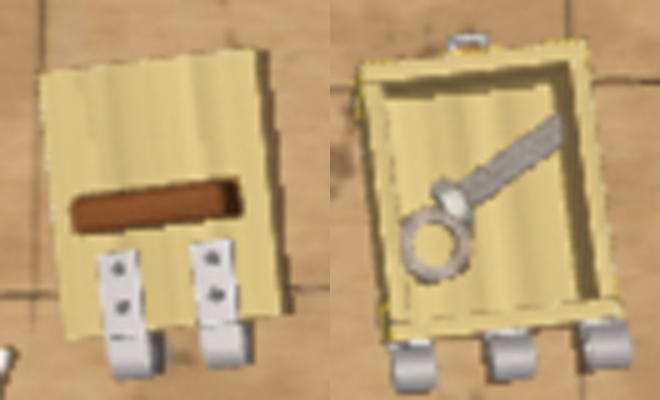

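```bash
cat >> h.py <<'E'
def fit(c,uv,z):
    """corners TL,TR,BR,BL in top view -> +x+y, +x-y, -x-y, -x+y"""
    W=ray(c,uv,z)[:,:2]; L=np.array([[65,53],[65,-53],[-65,-53],[-65,53]])/1000
    H=(L-L.mean(0)).T@(W-W.mean(0)); th=np.arctan2(H[0,1]-H[1,0],H[0,0]+H[1,1])
    R=np.array([[np.cos(th),-np.sin(th)],[np.sin(th),np.cos(th)]])
    return W.mean(0),np.degrees(th),(W-W.mean(0)-L@R.T)*1000,[np.linalg.norm(W[i]-W[i-1])*1000 for i in range(4)]
E
cat > m.py <<'E'
from h import *
c=shot('top'); a=c['pixels'][:,:,::-1].copy(); np.set_printoptions(precision=4,suppress=True)
lid=np.array([[40,73],[257,50],[282,313],[66,337]])/5+[175,200]-0.4
ch=np.array([[30,65],[255,42],[288,317],[57,340]])/5+[335,155]-.4
print(fit(c,lid,.023)); print(fit(c,ch,.08))
hsv=cv2.cvtColor(a,cv2.COLOR_BGR2HSV)
m=(hsv[:,:,0]>=19)&(hsv[:,:,0]<=26)&(hsv[:,:,1]>80)&(hsv[:,:,2]>120)
for r in [(178,203,60,75,.023),(337,157,64,75,.08)]:
    x,y,w,h,z=r; mm=np.zeros(m.shape,np.uint8); mm[y:y+h,x:x+w]=m[y:y+h,x:x+w]; mm=cv2.morphologyEx(mm,cv2.MORPH_CLOSE,np.ones((3,3)));mm=cv2.morphologyEx(mm,cv2.MORPH_OPEN,np.ones((3,3)))
    k=max(cv2.findContours(mm,0,2)[0],key=cv2.contourArea); b=cv2.boxPoints(cv2.minAreaRect(k)); 
    s=b.sum(1);d=b[:,0]-b[:,1]; b=b[[s.argmin(),d.argmax(),s.argmax(),d.argmin()]]; print(b.round(1).tolist()); print(fit(c,b,z))
# bright steel pin
m=((hsv[:,:,1]<40)&(hsv[:,:,2]>150)).astype(np.uint8); mm=np.zeros_like(m); mm[182:255,245:282]=m[182:255,245:282]
ys,xs=np.nonzero(mm); P=ray(c,np.c_[xs,ys],.007)
lg=ys>198; 
vx=cv2.fitLine(np.c_[xs,ys][lg].astype(np.float32),2,0,.01,.01).ravel()
P2=P[:,:2]; l=cv2.fitLine(P2[lg].astype(np.float32),2,0,.001,.001).ravel(); sh=xs>263; l2=cv2.fitLine(P2[sh].astype(np.float32),2,0,.001,.001).ravel()
print('pin long',l,'short',l2, 'xrange',P2[lg,0].min(),P2[:,0].max(),P2[sh,1].min())
t=np.linalg.solve(np.c_[l[:2],-l2[:2]],l2[2:]-l[2:]); print('bend',l[2:]+t[0]*l[:2])
E
python3 m.py
```

```text
(array([0.4748, 0.3218]), np.float64(5.093389727303131), array([[-0.7705, -0.0317],
       [-1.4192,  0.2142],
       [ 0.8742,  0.7028],
       [ 1.3154, -0.8853]]), [np.float64(128.00230077403924), np.float64(105.69934302241815), np.float64(127.67260531264371), np.float64(104.3793481035706)])
(array([ 0.5727, -0.0612]), np.float64(4.47003319157983), array([[-0.8072, -0.231 ],
       [-0.5844,  0.1224],
       [ 0.6294, -0.7005],
       [ 0.7623,  0.8091]]), [np.float64(128.35742323422264), np.float64(105.66529086581494), np.float64(128.85725511094367), np.float64(107.4949130740029)])
[[181.6999969482422, 213.39999389648438], [226.1999969482422, 209.0], [231.60000610351562, 263.20001220703125], [187.1999969482422, 267.70001220703125]]
(array([0.4746, 0.3222]), np.float64(5.010585187613641), array([[ 1.2444,  1.7257],
       [ 0.3179, -0.584 ],
       [-1.3875, -1.2707],
       [-0.1748,  0.1289]]), [np.float64(131.56140603235687), np.float64(108.22576215000481), np.float64(131.7599399000604), np.float64(107.29657028349564)])
[[338.6000061035156, 167.10000610351562], [386.3999938964844, 161.60000610351562], [393.0, 218.39999389648438], [345.20001220703125, 224.0]]
(array([ 0.5728, -0.0605]), np.float64(5.067230018290829), array([[ 0.8747,  3.0298],
       [ 2.0956, -3.2052],
       [-1.0488, -2.5315],
       [-1.9214,  2.7069]]), [np.float64(132.8137041810461), np.float64(112.32045335813373), np.float64(133.07594060698466), np.float64(111.29567012008754)])
pin long [ 0.9984 -0.057   0.507   0.2016] short [0.0721 0.9974 0.584  0.1687] xrange 0.4448811192755039 0.5876037302150577 0.15411590258554836
bend [0.5861 0.1971]
```

Call:
{"name": "jog_arm", "arguments": {
  "moves": [
    {"spin":-8.59,"dz":-0.012},
    {"spin":-8.59,"dz":-0.012},
    {"spin":-8.59,"dz":-0.012},
    {"spin":-8.59,"dz":-0.012},
    {"spin":-8.59,"dz":-0.012},
    {"spin":-8.59,"dz":-0.012},
    {"spin":-8.59,"dz":-0.012},
    {"spin":-8.59,"dz":-0.012},
    {"dx":0.036,"dy":0.011},
    {"dx":0.036,"dy":0.011},
    {"dx":0.036,"dy":0.011},
    {"dx":0.036,"dy":0.011},
    {"dx":0.036,"dy":0.011},
    {"dx":0.036,"dy":0.011},
    {"dx":0.036,"dy":0.011},
    {"dx":0.036,"dy":0.011},
    {"dx":0.036,"dy":0.011},
    {"dx":0.036,"dy":0.011},
    {"dx":0.036,"dy":0.011},
    {"dx":0.036,"dy":0.011}
  ]
}}

```text
validation failed for argument at $.mo...
```

Call:
{"name": "jog_arm", "arguments": {
  "moves": [
    {"dx":0.036,"dy":0.011},
    {"dx":0.036,"dy":0.011},
    {"dx":0.036,"dy":0.011},
    {"dx":0.036,"dy":0.011},
    {"dx":0.036,"dy":0.011},
    {"dx":0.036,"dy":0.011},
    {"dx":0.036,"dy":0.011},
    {"dx":0.036,"dy":0.011},
    {"dx":0.036,"dy":0.011},
    {"dx":0.036,"dy":0.011},
    {"dx":0.036,"dy":0.011},
    {"dx":0.036,"dy":0.011},
    {}
  ]
}}

```text
validation failed for argument at $.mo...
```

```bash
cat >> h.py <<'E'
from scipy.spatial.transform import Rotation as Ro
def to(x,y,z,yaw=None):
    """spin needed, then shift in tool axes after the spin (yaw = tool x heading)"""
    o=manip.get_obs(); q=o['tcp_rot']; R=Ro.from_quat([q[1],q[2],q[3],q[0]]).as_matrix()
    cur=np.degrees(np.arctan2(R[1,0],R[0,0])); yaw=cur if yaw is None else yaw
    d=np.array([x,y,z])-o['tcp_pos']; a=np.radians(yaw)
    print('t %.1f tcp'%o['clock'],o['tcp_pos'].round(4),'yaw %.2f'%cur,'w %.3f'%o['grip_width'],'F',o['wrist_force'].round(1),'gf',o['grip_force'])
    print('spin %.2f'%-((yaw-cur+180)%360-180),'dx %.4f dy %.4f dz %.4f'%(d[0]*np.cos(a)+d[1]*np.sin(a),d[0]*np.sin(a)-d[1]*np.cos(a),-d[2]))
E
python3 -c "
from h import *
to(.4687,.3215,.029,95.0)"
```

```text
t 0.1 tcp [ 0.275  -0.5609  0.214 ] yaw 26.12 w 0.998 F [0.3 0.3 0.5] gf 0.0
spin -68.88 dx 0.8621 dy 0.2699 dz 0.1850
```

Call:
{"name": "jog_arm", "arguments": {
  "moves": [
    {"dx":0,"dy":0,"dz":-0.012,"spin":-8.59,"hand":1},
    {"dx":0,"dy":0,"dz":-0.012,"spin":-8.59,"hand":1}
  ],
  "squeeze": 30
}}

```text
clock: 0.35
tcp_pos: [0.2749, -0.5607, 0.2382]
tcp_rot: [-0.001, 0.928, 0.372, -0.0]
wrist_force: [0.1, 0.3, 0.3]
grip_width: 1.0
grip_force: 0.0
```

Call:
{"name": "jog_arm", "arguments": {
  "moves": [
    {"dx":0,"dy":0,"dz":-0.012,"spin":-8.59,"hand":1},
    {"dx":0,"dy":0,"dz":-0.012,"spin":-8.59,"hand":1},
    {"dx":0,"dy":0,"dz":-0.012,"spin":-8.59,"hand":1},
    {"dx":0,"dy":0,"dz":-0.012,"spin":-8.59,"hand":1},
    {"dx":0,"dy":0,"dz":-0.012,"spin":-8.59,"hand":1},
    {"dx":0,"dy":0,"dz":-0.012,"spin":-8.59,"hand":1},
    {"dx":0.036,"dy":0.011,"dz":0,"spin":0,"hand":1},
    {"dx":0.036,"dy":0.011,"dz":0,"spin":0,"hand":1},
    {"dx":0.036,"dy":0.011,"dz":0,"spin":0,"hand":1},
    {"dx":0.036,"dy":0.011,"dz":0,"spin":0,"hand":1},
    {"dx":0.036,"dy":0.011,"dz":0,"spin":0,"hand":1},
    {"dx":0.036,"dy":0.011,"dz":0,"spin":0,"hand":1},
    {"dx":0.036,"dy":0.011,"dz":0,"spin":0,"hand":1},
    {"dx":0.036,"dy":0.011,"dz":0,"spin":0,"hand":1},
    {"dx":0.036,"dy":0.011,"dz":0,"spin":0,"hand":1},
    {"dx":0.036,"dy":0.011,"dz":0,"spin":0,"hand":1},
    {"dx":0.036,"dy":0.011,"dz":0,"spin":0,"hand":1},
    {"dx":0.036,"dy":0.011,"dz":0,"spin":0,"hand":1}
  ]
}}

```text
clock: 2.15
tcp_pos: [0.3701, -0.1181, 0.3106]
tcp_rot: [0.0, 0.677, 0.736, 0.0]
wrist_force: [0.2, 0.4, 0.9]
grip_width: 0.999
grip_force: 0.0
```

Call:
{"name": "jog_arm", "arguments": {
  "moves": [
    {"dx":0.036,"dy":0.011,"dz":0,"spin":0,"hand":1},
    {"dx":0.036,"dy":0.011,"dz":0,"spin":0,"hand":1},
    {"dx":0.036,"dy":0.011,"dz":0,"spin":0,"hand":1},
    {"dx":0.036,"dy":0.011,"dz":0,"spin":0,"hand":1},
    {"dx":0.036,"dy":0.011,"dz":0,"spin":0,"hand":1},
    {"dx":0.036,"dy":0.011,"dz":0,"spin":0,"hand":1},
    {"dx":0.036,"dy":0.011,"dz":0,"spin":0,"hand":1},
    {"dx":0.036,"dy":0.011,"dz":0,"spin":0,"hand":1},
    {"dx":0.036,"dy":0.011,"dz":0,"spin":0,"hand":1},
    {"dx":0.036,"dy":0.011,"dz":0,"spin":0,"hand":1},
    {"dx":0.036,"dy":0.011,"dz":0,"spin":0,"hand":1},
    {"dx":0.036,"dy":0.011,"dz":0,"spin":0,"hand":1},
    {"dx":0,"dy":0,"dz":0,"spin":0,"hand":1}
  ]
}}

```text
clock: 3.45
tcp_pos: [0.4657, 0.3256, 0.3099]
tcp_rot: [-0.0, 0.676, 0.737, 0.0]
wrist_force: [-0.4, -0.5, 0.4]
grip_width: 1.001
grip_force: 0.0
```

```bash
python3 -c "
from h import *
to(.4687,.3215,.029,95.0)"
```

```text
t 3.5 tcp [0.4657 0.3256 0.3099] yaw 94.98 w 1.001 F [-0.4 -0.5  0.4] gf 0.0
spin -0.02 dx -0.0043 dy 0.0026 dz 0.2809
```

Call:
{"name": "jog_arm", "arguments": {
  "moves": [
    {"dx":-0.0043,"dy":0.0026,"dz":0.04,"spin":0,"hand":1},
    {"dx":0,"dy":0,"dz":0.045,"spin":0,"hand":1},
    {"dx":0,"dy":0,"dz":0.045,"spin":0,"hand":0.6},
    {"dx":0,"dy":0,"dz":0.045,"spin":0,"hand":0.2},
    {"dx":0,"dy":0,"dz":0.04,"spin":0,"hand":0},
    {"dx":0,"dy":0,"dz":0.03,"spin":0,"hand":0},
    {"dx":0,"dy":0,"dz":0.02,"spin":0,"hand":0},
    {"dx":0,"dy":0,"dz":0.015,"spin":0,"hand":0},
    {"dx":0,"dy":0,"dz":0,"spin":0,"hand":0}
  ],
  "squeeze": 30
}}

```text
clock: 4.35
tcp_pos: [0.4672, 0.3167, 0.029]
tcp_rot: [-0.0, 0.677, 0.736, -0.002]
wrist_force: [-0.2, -0.2, -0.7]
grip_width: 0.494
grip_force: 0.0
```

Call:
{"name": "jog_arm", "arguments": {
  "moves": [
    {"dx":0,"dy":0,"dz":0,"spin":0,"hand":-1},
    {"dx":0,"dy":0,"dz":0,"spin":0,"hand":-1},
    {"dx":0,"dy":0,"dz":0,"spin":0,"hand":-1},
    {"dx":0,"dy":0,"dz":0,"spin":0,"hand":-1},
    {"dx":0,"dy":0,"dz":0,"spin":0,"hand":-1},
    {"dx":0,"dy":0,"dz":0,"spin":0,"hand":-1}
  ],
  "squeeze": 40
}}

```text
clock: 4.95
tcp_pos: [0.4687, 0.3182, 0.0315]
tcp_rot: [0.0, 0.677, 0.736, 0.001]
wrist_force: [-0.6, -1.1, 7.2]
grip_width: 0.192
grip_force: 40.0
```

Call:
{"name": "jog_arm", "arguments": {
  "moves": [
    {"dx":0,"dy":0,"dz":-0.015,"spin":0,"hand":-1},
    {"dx":0,"dy":0,"dz":-0.03,"spin":0,"hand":-1},
    {"dx":0,"dy":0,"dz":-0.035,"spin":0,"hand":-1},
    {"dx":0,"dy":0,"dz":-0.035,"spin":0,"hand":-1},
    {"dx":0,"dy":0,"dz":-0.025,"spin":0,"hand":-1},
    {"dx":0,"dy":0,"dz":-0.01,"spin":0,"hand":-1},
    {"dx":0,"dy":0,"dz":0,"spin":0,"hand":-1},
    {"dx":0,"dy":0,"dz":0,"spin":0,"hand":-1}
  ]
}}

```text
clock: 5.75
tcp_pos: [0.4676, 0.3175, 0.1797]
tcp_rot: [-0.0, 0.677, 0.736, -0.001]
wrist_force: [-0.7, -0.5, -2.9]
grip_width: 0.189
grip_force: 40.0
```

```bash
python3 -c "
from h import *
to(.5671,-.0648,.180,94.8)"
```

```text
t 5.8 tcp [0.4676 0.3175 0.1797] yaw 94.83 w 0.189 F [-0.7 -0.5 -2.9] gf 39.98048543930054
spin 0.03 dx -0.3893 dy 0.0671 dz -0.0003
```

Call:
{"name": "jog_arm", "arguments": {
  "moves": [
    {"dx":-0.015,"dy":0.0027,"dz":0,"spin":0,"hand":-1},
    {"dx":-0.03,"dy":0.0054,"dz":0,"spin":0,"hand":-1},
    {"dx":-0.03,"dy":0.0054,"dz":0,"spin":0,"hand":-1},
    {"dx":-0.03,"dy":0.0054,"dz":0,"spin":0,"hand":-1},
    {"dx":-0.03,"dy":0.0054,"dz":0,"spin":0,"hand":-1},
    {"dx":-0.03,"dy":0.0054,"dz":0,"spin":0,"hand":-1},
    {"dx":-0.03,"dy":0.0054,"dz":0,"spin":0,"hand":-1},
    {"dx":-0.03,"dy":0.0054,"dz":0,"spin":0,"hand":-1},
    {"dx":-0.03,"dy":0.0054,"dz":0,"spin":0,"hand":-1},
    {"dx":-0.03,"dy":0.0054,"dz":0,"spin":0,"hand":-1},
    {"dx":-0.03,"dy":0.0054,"dz":0,"spin":0,"hand":-1},
    {"dx":-0.03,"dy":0.0054,"dz":0,"spin":0,"hand":-1},
    {"dx":-0.03,"dy":0.0027,"dz":0,"spin":0,"hand":-1},
    {"dx":-0.014,"dy":0.0013,"dz":0,"spin":0,"hand":-1},
    {"dx":0,"dy":0,"dz":0,"spin":0,"hand":-1},
    {"dx":0,"dy":0,"dz":0,"spin":0,"hand":-1},
    {"dx":0,"dy":0,"dz":0,"spin":0,"hand":-1},
    {"dx":0,"dy":0,"dz":0,"spin":0,"hand":-1}
  ]
}}

```text
clock: 7.55
tcp_pos: [0.5667, -0.0632, 0.1804]
tcp_rot: [-0.0, 0.676, 0.737, -0.0]
wrist_force: [0.4, 0.1, -3.3]
grip_width: 0.191
grip_force: 40.0
```

```bash
python3 -c "
from h import *
to(.5671,-.0648,.130,94.8)
c=shot('top');a=c['pixels'][:,:,::-1][140:260,310:420]; s=shot('side'); uv=proj(s,[.57,-.06,.1])[0].astype(int)
b=s['pixels'][:,:,::-1][uv[1]-60:uv[1]+60,uv[0]-50:uv[0]+50]; print(uv)
cv2.imwrite('pics/above.png',cv2.resize(np.hstack([a,b]),None,fx=3.8,fy=4,interpolation=3))"
```

```text
t 7.5 tcp [ 0.5667 -0.0632  0.1804] yaw 94.90 w 0.191 F [ 0.4  0.1 -3.3] gf 39.98046398162842
spin 0.10 dx -0.0017 dy 0.0003 dz 0.0504
[355 171]
```

View pics/above.png

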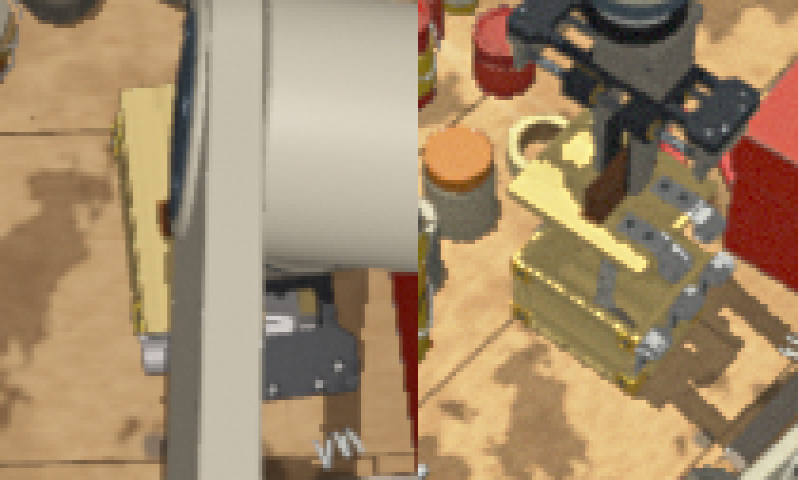

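Call:
{"name": "jog_arm", "arguments": {
  "moves": [
    {"dx":-0.0017,"dy":0.0003,"dz":0.02,"spin":0.1,"hand":-1},
    {"dx":0,"dy":0,"dz":0.02,"spin":0,"hand":-1},
    {"dx":0,"dy":0,"dz":0.01,"spin":0,"hand":-1},
    {"dx":0,"dy":0,"dz":0.005,"spin":0,"hand":-1},
    {"dx":0,"dy":0,"dz":0.003,"spin":0,"hand":-1},
    {"dx":0,"dy":0,"dz":0.003,"spin":0,"hand":-1},
    {"dx":0,"dy":0,"dz":0.002,"spin":0,"hand":-1},
    {"dx":0,"dy":0,"dz":0,"spin":0,"hand":-1},
    {"dx":0,"dy":0,"dz":0,"spin":0,"hand":-1}
  ]
}}

```text
clock: 8.55
tcp_pos: [0.5676, -0.0658, 0.1179]
tcp_rot: [0.0, 0.677, 0.736, 0.0]
wrist_force: [-0.0, 0.3, -2.5]
grip_width: 0.196
grip_force: 40.0
```

Call:
{"name": "jog_arm", "arguments": {
  "moves": [
    {"dx":0,"dy":0,"dz":0.003,"spin":0,"hand":-1},
    {"dx":0,"dy":0,"dz":0.003,"spin":0,"hand":-1},
    {"dx":0,"dy":0,"dz":0.002,"spin":0,"hand":-1},
    {"dx":0,"dy":0,"dz":0.002,"spin":0,"hand":-1},
    {"dx":0,"dy":0,"dz":0,"spin":0,"hand":-1}
  ]
}}

```text
clock: 9.05
tcp_pos: [0.5671, -0.0658, 0.1072]
tcp_rot: [-0.0, 0.677, 0.736, -0.0]
wrist_force: [0.4, -0.2, -2.8]
grip_width: 0.19
grip_force: 40.0
```

Both battens and eyes are entering freely; go on down.

Call:
{"name": "jog_arm", "arguments": {
  "moves": [
    {"dx":0,"dy":0,"dz":0.002,"spin":0,"hand":-1},
    {"dx":0,"dy":0,"dz":0.002,"spin":0,"hand":-1},
    {"dx":0,"dy":0,"dz":0.001,"spin":0,"hand":-1},
    {"dx":0,"dy":0,"dz":0,"spin":0,"hand":-1}
  ]
}}

```text
clock: 9.45
tcp_pos: [0.5673, -0.0658, 0.1024]
tcp_rot: [-0.0, 0.677, 0.736, -0.0]
wrist_force: [0.2, 0.6, -2.2]
grip_width: 0.191
grip_force: 40.0
```

Call:
{"name": "jog_arm", "arguments": {
  "moves": [
    {"dx":0,"dy":0,"dz":0.001,"spin":0,"hand":-1},
    {"dx":0,"dy":0,"dz":0.001,"spin":0,"hand":-1},
    {"dx":0,"dy":0,"dz":0,"spin":0,"hand":-1}
  ]
}}

```text
clock: 9.75
tcp_pos: [0.5675, -0.0658, 0.1006]
tcp_rot: [0.0, 0.677, 0.736, 0.0]
wrist_force: [0.3, -0.1, -2.5]
grip_width: 0.194
grip_force: 40.0
```

Call:
{"name": "jog_arm", "arguments": {
  "moves": [
    {"dx":0,"dy":0,"dz":0.001,"spin":0,"hand":-1},
    {"dx":0,"dy":0,"dz":0.001,"spin":0,"hand":-1},
    {"dx":0,"dy":0,"dz":0,"spin":0,"hand":-1}
  ]
}}

```text
clock: 10.05
tcp_pos: [0.5675, -0.0658, 0.1005]
tcp_rot: [0.0, 0.677, 0.736, 0.0]
wrist_force: [-7.1, 0.4, 18.7]
grip_width: 0.193
grip_force: 40.0
```

Call:
{"name": "jog_arm", "arguments": {
  "moves": [
    {"dx":0,"dy":0,"dz":-0.0015,"spin":0,"hand":-1},
    {"dx":0,"dy":0,"dz":0,"spin":0,"hand":0},
    {"dx":0,"dy":0,"dz":0,"spin":0,"hand":0},
    {"dx":0,"dy":0,"dz":0,"spin":0,"hand":0},
    {"dx":0,"dy":0,"dz":-0.01,"spin":0,"hand":0},
    {"dx":0,"dy":0,"dz":-0.03,"spin":0,"hand":0},
    {"dx":0,"dy":0,"dz":-0.04,"spin":0,"hand":0},
    {"dx":0,"dy":0,"dz":-0.03,"spin":0,"hand":0},
    {"dx":0.03,"dy":-0.01,"dz":0,"spin":0,"hand":0},
    {"dx":0.035,"dy":0,"dz":0,"spin":0,"hand":0},
    {"dx":0.035,"dy":0,"dz":0,"spin":0,"hand":0},
    {"dx":0.035,"dy":0,"dz":0,"spin":0,"hand":0},
    {"dx":0.035,"dy":0,"dz":0,"spin":0,"hand":0},
    {"dx":0.035,"dy":0,"dz":0,"spin":0,"hand":0},
    {"dx":0.035,"dy":0,"dz":0,"spin":0,"hand":0},
    {"dx":0.02,"dy":0,"dz":0,"spin":0,"hand":0},
    {"dx":0,"dy":0,"dz":0,"spin":0,"hand":0}
  ]
}}

```text
clock: 11.75
tcp_pos: [0.5358, 0.1948, 0.2107]
tcp_rot: [-0.0, 0.676, 0.737, 0.0]
wrist_force: [0.3, -0.9, -0.5]
grip_width: 0.5
grip_force: 0.0
```

```bash
python3 -c "
from h import *
to(.5475,.1993,.1,-3.3)
c=shot('top','seated.png');a=c['pixels'][:,:,::-1][145:245,330:410]; s=shot('side')
b=s['pixels'][:,:,::-1][125:225,310:400]
cv2.imwrite('pics/seat.png',cv2.resize(np.hstack([a,b]),None,fx=4.5,fy=4.5,interpolation=3))"
```

```text
t 11.8 tcp [0.5358 0.1948 0.2107] yaw 94.89 w 0.500 F [ 0.3 -0.9 -0.5] gf 0.0
spin 98.19 dx 0.0114 dy -0.0052 dz 0.1107
```

View pics/seat.png

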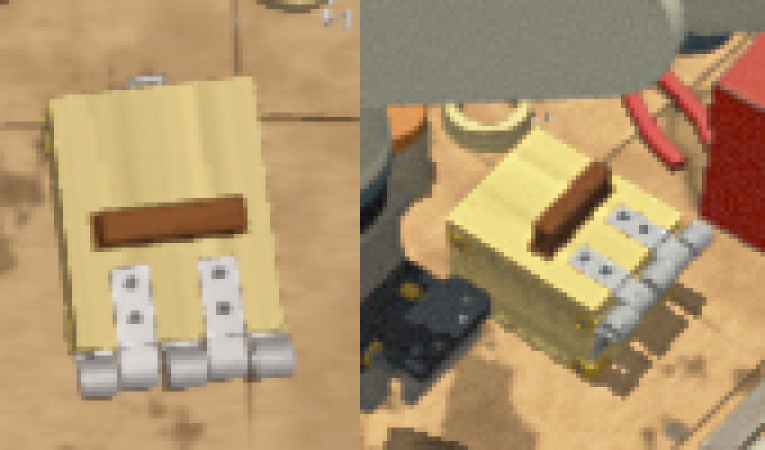

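```bash
python3 -c "
from h import *
np.set_printoptions(precision=4,suppress=True)
c=shot('top')
lid=np.array([[48,99],[252,77],[279,335],[75,353]])/4.5+[330,145]-.4
p,th,r,s=fit(c,lid,.092); print(p,th,r,s)
e=np.array([[98,372],[272,356]])/4.5+[330,145]-.4
E=ray(c,e,.08)[:,:2]; print(E, np.linalg.norm(E[0]-E[1]))
for (x,y,t) in [(*p,th),(.5728,-.061,4.7)]:
  t=np.radians(t);R=np.array([[np.cos(t),-np.sin(t)],[np.sin(t),np.cos(t)]])
  print([R@[-.078,k]+[x,y] for k in(.04525,-.04525,.2)])
"
sed -i 's/^lid=.*//;s/^print(fit.*//;s/^ch=.*//' m.py
cat > edge.py <<'E'
from h import *
# eye row silhouette in saved top picture: grey mask
a=cv2.imread('pics/seated.png'); hsv=cv2.cvtColor(a,cv2.COLOR_BGR2HSV)
m=(hsv[:,:,1]<45)
for x in range(345,398,4):
    y=np.nonzero(m[205:240,x])[0]+205; print(x,(y.min(),y.max()) if len(y) else None,end=' ')
E
python3 edge.py
```

```text
[ 0.5724 -0.0595] 4.283763092876044 [[ 0.1616 -0.361 ]
 [ 1.2898  0.4234]
 [-1.3295  0.8629]
 [-0.122  -0.9254]] [np.float64(130.3261330440699), np.float64(105.3087308985448), np.float64(132.5806969573658), np.float64(104.13202731872077)]
[[ 0.4935 -0.0248]
 [ 0.4996 -0.1144]] 0.08982772408058913
[array([ 0.4913, -0.0202]), array([ 0.498 , -0.1105]), array([0.4797, 0.1341])]
[array([ 0.4914, -0.0223]), array([ 0.4988, -0.1125]), array([0.4787, 0.1319])]
345 None 349 (np.int64(224), np.int64(232)) 353 (np.int64(223), np.int64(232)) 357 (np.int64(205), np.int64(230)) 361 (np.int64(205), np.int64(230)) 365 (np.int64(224), np.int64(227)) 369 (np.int64(221), np.int64(230)) 373 (np.int64(221), np.int64(230)) 377 (np.int64(205), np.int64(228)) 381 (np.int64(205), np.int64(228)) 385 (np.int64(219), np.int64(225)) 389 (np.int64(219), np.int64(228)) 393 (np.int64(220), np.int64(227)) 397 None
```

Call:
{"name": "jog_arm", "arguments": {
  "moves": [
    {"dx":0,"dy":0,"dz":0,"spin":8.18,"hand":0},
    {"dx":0,"dy":0,"dz":0,"spin":8.18,"hand":0},
    {"dx":0,"dy":0,"dz":0,"spin":8.18,"hand":0},
    {"dx":0,"dy":0,"dz":0,"spin":8.18,"hand":0},
    {"dx":0,"dy":0,"dz":0,"spin":8.18,"hand":0},
    {"dx":0,"dy":0,"dz":0,"spin":8.18,"hand":0},
    {"dx":0,"dy":0,"dz":0,"spin":8.18,"hand":0},
    {"dx":0,"dy":0,"dz":0,"spin":8.18,"hand":0},
    {"dx":0,"dy":0,"dz":0,"spin":8.18,"hand":0},
    {"dx":0,"dy":0,"dz":0,"spin":8.18,"hand":0},
    {"dx":0,"dy":0,"dz":0,"spin":8.18,"hand":0},
    {"dx":0,"dy":0,"dz":0,"spin":8.18,"hand":0},
    {"dx":0.032,"dy":-0.005,"dz":0,"spin":0,"hand":0},
    {"dx":0,"dy":0,"dz":0.035,"spin":0,"hand":-0.3},
    {"dx":0,"dy":0,"dz":0.035,"spin":0,"hand":-0.3},
    {"dx":0,"dy":0,"dz":0.03,"spin":0,"hand":-0.3},
    {"dx":0,"dy":0,"dz":0,"spin":0,"hand":-0.3},
    {"dx":0,"dy":0,"dz":0,"spin":0,"hand":-0.3}
  ]
}}

```text
clock: 13.7
tcp_pos: [0.5684, 0.1946, 0.1106]
tcp_rot: [0.0, 1.0, -0.03, -0.0]
wrist_force: [0.0, 0.6, 0.0]
grip_width: 0.353
grip_force: 0.0
```

```bash
python3 -c "
from h import *
to(.568,.1981,.0025,-3.3)"
```

```text
t 13.7 tcp [0.5684 0.1946 0.1106] yaw -3.49 w 0.353 F [0.  0.6 0. ] gf 0.0
spin -0.19 dx -0.0006 dy -0.0034 dz 0.1081
```

Call:
{"name": "jog_arm", "arguments": {
  "moves": [
    {"dx":-0.0026,"dy":-0.0034,"dz":0.035,"spin":-0.2,"hand":-0.3},
    {"dx":0,"dy":0,"dz":0.03,"spin":0,"hand":-0.3},
    {"dx":0,"dy":0,"dz":0.02,"spin":0,"hand":-0.3},
    {"dx":0,"dy":0,"dz":0.013,"spin":0,"hand":-0.3},
    {"dx":0,"dy":0,"dz":0.006,"spin":0,"hand":-0.3},
    {"dx":0,"dy":0,"dz":0.003,"spin":0,"hand":-0.3},
    {"dx":0,"dy":0,"dz":0,"spin":0,"hand":-0.3}
  ]
}}

```text
clock: 14.4
tcp_pos: [0.5665, 0.1993, 0.0039]
tcp_rot: [-0.0, 1.0, -0.028, 0.001]
wrist_force: [0.2, 0.4, -0.3]
grip_width: 0.354
grip_force: 0.0
```

Call:
{"name": "jog_arm", "arguments": {
  "moves": [
    {"dx":0,"dy":0,"dz":0,"spin":0,"hand":-1},
    {"dx":0,"dy":0,"dz":0,"spin":0,"hand":-1},
    {"dx":0,"dy":0,"dz":0,"spin":0,"hand":-1},
    {"dx":0,"dy":0,"dz":0,"spin":0,"hand":-1},
    {"dx":0,"dy":0,"dz":0,"spin":0,"hand":-1},
    {"dx":0,"dy":0,"dz":0,"spin":0,"hand":-1}
  ],
  "squeeze": 50
}}

```text
clock: 15.0
tcp_pos: [0.5661, 0.1992, 0.0036]
tcp_rot: [-0.0, 1.0, -0.028, 0.0]
wrist_force: [-1.1, -0.5, 5.4]
grip_width: 0.095
grip_force: 50.0
```

Call:
{"name": "jog_arm", "arguments": {
  "moves": [
    {"dx":0,"dy":0,"dz":0,"spin":0,"hand":-0.6},
    {"dx":0,"dy":0,"dz":0,"spin":0,"hand":-0.6},
    {"dx":0,"dy":0,"dz":0.0025,"spin":0,"hand":-0.6},
    {"dx":0,"dy":0,"dz":0,"spin":0,"hand":-1},
    {"dx":0,"dy":0,"dz":0,"spin":0,"hand":-1},
    {"dx":0,"dy":0,"dz":0,"spin":0,"hand":-1},
    {"dx":0,"dy":0,"dz":0,"spin":0,"hand":-1}
  ],
  "squeeze": 50
}}

```text
clock: 15.7
tcp_pos: [0.5658, 0.1991, 0.0005]
tcp_rot: [-0.0, 1.0, -0.028, 0.0]
wrist_force: [0.4, -0.9, -0.6]
grip_width: 0.093
grip_force: 50.1
```

Call:
{"name": "jog_arm", "arguments": {
  "moves": [
    {"dx":0,"dy":0,"dz":-0.01,"spin":0,"hand":-1},
    {"dx":0,"dy":0,"dz":-0.025,"spin":0,"hand":-1},
    {"dx":0,"dy":0,"dz":-0.035,"spin":0,"hand":-1},
    {"dx":0,"dy":0,"dz":-0.035,"spin":0,"hand":-1},
    {"dx":0,"dy":0,"dz":-0.015,"spin":0,"hand":-1},
    {"dx":-0.02,"dy":0,"dz":0,"spin":-4,"hand":-1},
    {"dx":0,"dy":0,"dz":0,"spin":-8.5,"hand":-1},
    {"dx":0,"dy":0,"dz":0,"spin":-8.5,"hand":-1},
    {"dx":0,"dy":0,"dz":0,"spin":-8.5,"hand":-1},
    {"dx":0,"dy":0,"dz":0,"spin":-8.5,"hand":-1},
    {"dx":0,"dy":0,"dz":0,"spin":-8.5,"hand":-1},
    {"dx":0,"dy":0,"dz":0,"spin":-8.5,"hand":-1},
    {"dx":0,"dy":0,"dz":0,"spin":-8.5,"hand":-1},
    {"dx":0,"dy":0,"dz":0,"spin":-8.5,"hand":-1},
    {"dx":0,"dy":0,"dz":0,"spin":-8.5,"hand":-1},
    {"dx":0,"dy":0,"dz":0,"spin":-8.5,"hand":-1},
    {"dx":0,"dy":0,"dz":0,"spin":-8.5,"hand":-1},
    {"dx":0,"dy":0,"dz":0,"spin":0,"hand":-1}
  ]
}}

```text
clock: 17.5
tcp_pos: [0.5453, 0.2001, 0.1201]
tcp_rot: [-0.0, 0.679, 0.734, -0.001]
wrist_force: [-0.8, -0.8, -0.9]
grip_width: 0.092
grip_force: 50.0
```

```bash
python3 -c "
from h import *
to(.4809,.1231,.0755,94.5)"
```

```text
t 17.5 tcp [0.5453 0.2001 0.1201] yaw 94.40 w 0.092 F [-0.8 -0.8 -0.9] gf 49.994884729385376
spin -0.10 dx -0.0717 dy -0.0702 dz 0.0446
```

Stop 20 mm shorter in x, and look.

Call:
{"name": "jog_arm", "arguments": {
  "moves": [
    {"dx":-0.01,"dy":-0.01,"dz":0.005,"spin":-0.1,"hand":-1},
    {"dx":-0.02,"dy":-0.02,"dz":0.013,"spin":0,"hand":-1},
    {"dx":-0.02,"dy":-0.02,"dz":0.013,"spin":0,"hand":-1},
    {"dx":-0.015,"dy":-0.015,"dz":0.0096,"spin":0,"hand":-1},
    {"dx":-0.0057,"dy":-0.0052,"dz":0.004,"spin":0,"hand":-1},
    {"dx":0,"dy":0,"dz":0,"spin":0,"hand":-1},
    {"dx":0,"dy":0,"dz":0,"spin":0,"hand":-1},
    {"dx":0,"dy":0,"dz":0,"spin":0,"hand":-1}
  ]
}}

```text
clock: 18.3
tcp_pos: [0.4826, 0.1252, 0.0766]
tcp_rot: [0.0, 0.68, 0.733, 0.001]
wrist_force: [-0.4, -0.0, -0.6]
grip_width: 0.094
grip_force: 50.0
```

```bash
python3 -c "
from h import *
to(.4809,.1231,.0755,94.5)
c=shot('top','pre_t.png');s=shot('side','pre_s.png')
uv=proj(c,[.486,.06,.08])[0].astype(int);us=proj(s,[.486,.06,.08])[0].astype(int); print(uv,us)
a=c['pixels'][:,:,::-1][uv[1]-50:uv[1]+50,uv[0]-50:uv[0]+50];b=s['pixels'][:,:,::-1][us[1]-60:us[1]+40,us[0]-50:us[0]+50]
cv2.imwrite('pics/pre.png',cv2.resize(np.hstack([a,b]),None,fx=4,fy=4,interpolation=3))
T=np.array([.4809,.1231]);d=np.array([-.0767,.997])
P=np.array([[*(np.array([.4922,-.0235])+k*d),.08] for k in (-.09,0,.0098,.025,.10)])
print(proj(c,P).round(1).tolist(),proj(s,P).round(1).tolist())"
```

```text
t 18.3 tcp [0.4826 0.1252 0.0766] yaw 94.35 w 0.094 F [-0.4 -0.  -0.6] gf 49.997055530548096
spin -0.15 dx -0.0020 dy -0.0019 dz 0.0011
[314 231] [349 214]
[[389.6, 223.9], [350.8, 227.8], [346.6, 228.3], [340.1, 228.9], [307.7, 232.2]] [[383.5, 177.7], [366.6, 196.1], [364.7, 198.1], [361.7, 201.3], [346.6, 217.7]]
```

View pics/pre.png

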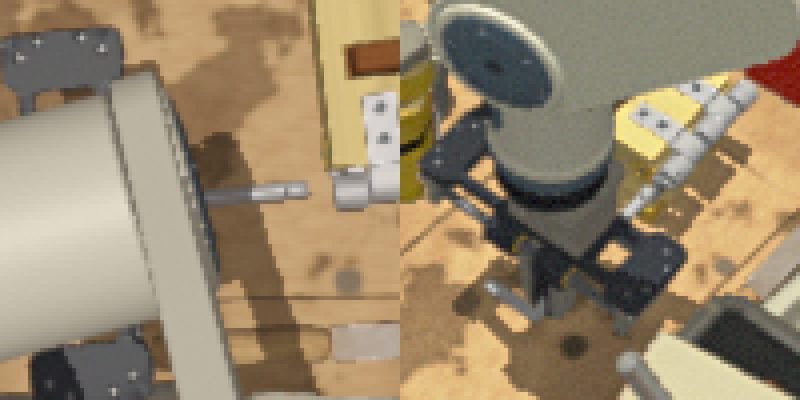

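```bash
cat > al.py <<'E'
from h import *
import sys
np.set_printoptions(precision=4,suppress=True)
C=shot('top'); a=C['pixels'].astype(float); S=shot('side'); b=S['pixels'].astype(float)
f=lambda a:(a[:,:,0]-a[:,:,2])          # colour: bench/ply strongly red-blue, steel ~0
def prof(g,x,y0,y1):
    v=g[y0:y1,x]; w=np.clip(1-v/50,0,1); return (w*np.arange(y0,y1)).sum()/w.sum(), w.sum()
g=f(a)
print('pin',[ (x,*np.round(prof(g,x,221,239),2)) for x in range(320,343,2)])
print('eye',[ (x,*np.round(prof(g,x,219,237),2)) for x in range(346,358,1)])
cv2.imwrite('pics/g.png',np.clip(cv2.resize(b[150:230,335:415,::-1],None,fx=7,fy=7,interpolation=3),0,255))
E
python3 al.py
```

```text
pin [(320, np.float64(228.21), np.float64(5.1)), (322, np.float64(229.01), np.float64(4.2)), (324, np.float64(229.25), np.float64(4.04)), (326, np.float64(229.16), np.float64(3.8)), (328, np.float64(229.09), np.float64(3.52)), (330, np.float64(228.86), np.float64(3.68)), (332, np.float64(228.73), np.float64(3.58)), (334, np.float64(228.59), np.float64(3.54)), (336, np.float64(228.39), np.float64(3.14)), (338, np.float64(228.04), np.float64(3.38)), (340, np.float64(228.23), np.float64(2.4)), (342, np.float64(nan), np.float64(0.0))]
eye [(346, np.float64(223.37), np.float64(0.6)), (347, np.float64(226.04), np.float64(3.56)), (348, np.float64(227.77), np.float64(7.62)), (349, np.float64(228.07), np.float64(8.16)), (350, np.float64(227.79), np.float64(8.54)), (351, np.float64(227.71), np.float64(8.72)), (352, np.float64(227.66), np.float64(8.48)), (353, np.float64(227.67), np.float64(8.54)), (354, np.float64(227.57), np.float64(8.2)), (355, np.float64(228.01), np.float64(6.92)), (356, np.float64(225.18), np.float64(9.62)), (357, np.float64(224.76), np.float64(10.62))]al.py:7: RuntimeWarning: invalid value encountered in scalar divide
  v=g[y0:y1,x]; w=np.clip(1-v/50,0,1); return (w*np.arange(y0,y1)).sum()/w.sum(), w.sum()
[ WARN:0@3.677] global loadsave.cpp:1063 imwrite_ Unsupported depth image for selected encoder is fallbacked to CV_8U.
```

View pics/g.png

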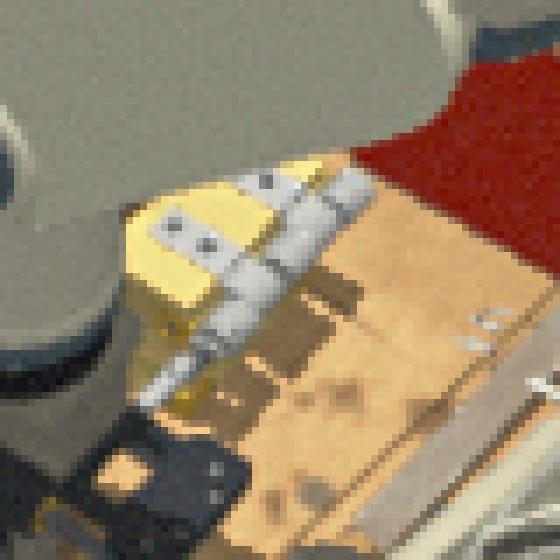

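Call:
{"name": "jog_arm", "arguments": {
  "moves": [
    {"dx":0,"dy":-0.0015,"dz":0.001,"spin":-0.2,"hand":-1},
    {"dx":-0.005,"dy":0,"dz":0,"spin":0,"hand":-1},
    {"dx":-0.005,"dy":0,"dz":0,"spin":0,"hand":-1},
    {"dx":-0.002,"dy":0,"dz":0,"spin":0,"hand":-1},
    {"dx":0,"dy":0,"dz":0,"spin":0,"hand":-1},
    {"dx":0,"dy":0,"dz":0,"spin":0,"hand":-1}
  ]
}}

```text
clock: 19.1
tcp_pos: [0.4808, 0.1122, 0.075]
tcp_rot: [0.0, 0.678, 0.735, 0.0]
wrist_force: [-0.5, 0.4, -1.7]
grip_width: 0.092
grip_force: 50.0
```

```bash
cat >> al.py <<'E'
# side view: steel = low saturation and bright; columns along axis
hs=cv2.cvtColor(b.astype(np.uint8),cv2.COLOR_RGB2HSV).astype(float); g2=f(b)
O=np.array([.4915,-.0225,.080]); d=np.array([-.0785,.997,0])
for k in (-.004,0,.004,.014,.018,.022,.026,.030,.034):
    uv=proj(S,O+k*d)[0]; u2=proj(S,O+(k+.01)*d)[0]; t=(u2-uv)/np.linalg.norm(u2-uv); n=np.array([-t[1],t[0]])
    s=np.arange(-9,9.01,.25); p=(uv+s[:,None]*n).astype(np.float32)
    v=cv2.remap(g2.astype(np.float32),p[:,0:1],p[:,1:2],1).ravel(); w=(v<25)&(abs(s)<9); print(k,uv.round(1),n.round(2),s[w].min() if w.any() else None,s[w].max() if w.any() else None, ''.join('#' if q else '.' for q in w))
E
python3 al.py 2>/dev/null; python3 -c "
from h import *
to(.48,.1131,.0755,94.5)"
```

```text
pin [(320, np.float64(228.27), np.float64(11.56)), (322, np.float64(231.1), np.float64(11.1)), (324, np.float64(233.27), np.float64(7.94)), (326, np.float64(230.16), np.float64(3.78)), (328, np.float64(229.94), np.float64(3.74)), (330, np.float64(229.73), np.float64(3.72)), (332, np.float64(229.52), np.float64(3.74)), (334, np.float64(229.68), np.float64(3.58)), (336, np.float64(229.25), np.float64(3.5)), (338, np.float64(228.88), np.float64(3.58)), (340, np.float64(228.77), np.float64(3.52)), (342, np.float64(228.63), np.float64(3.44))]
eye [(346, np.float64(227.05), np.float64(1.72)), (347, np.float64(226.58), np.float64(4.38)), (348, np.float64(227.76), np.float64(7.58)), (349, np.float64(228.06), np.float64(8.12)), (350, np.float64(227.79), np.float64(8.5)), (351, np.float64(227.68), np.float64(8.62)), (352, np.float64(227.67), np.float64(8.56)), (353, np.float64(227.63), np.float64(8.46)), (354, np.float64(227.59), np.float64(8.26)), (355, np.float64(227.97), np.float64(6.98)), (356, np.float64(225.15), np.float64(9.66)), (357, np.float64(224.79), np.float64(10.64))]
-0.004 [367
[... 482 characters left out ...]
4 -0.68] -1.75 8.75 .............................##############......................#######.
0.022 [362.3 201. ] [-0.74 -0.68] -1.5 8.75 ..............................#############.....................########.
0.026 [361.5 201.9] [-0.74 -0.68] -1.5 8.75 ..............................#############.....................########.
0.03 [360.7 202.7] [-0.74 -0.68] -1.75 8.75 .............................##############..................###########.
0.034 [359.9 203.6] [-0.74 -0.68] -8.75 8.75 .###...........................############..............###############.
t 19.2 tcp [0.4808 0.1123 0.075 ] yaw 94.57 w 0.093 F [-0.6  0.1 -0.6] gf 49.99699294567108
spin 0.07 dx 0.0008 dy -0.0007 dz -0.0005
```

Call:
{"name": "jog_arm", "arguments": {
  "moves": [
    {"dx":-0.002,"dy":0,"dz":0,"spin":0,"hand":-1},
    {"dx":-0.002,"dy":0,"dz":0,"spin":0,"hand":-1},
    {"dx":-0.002,"dy":0,"dz":0,"spin":0,"hand":-1},
    {"dx":-0.002,"dy":0,"dz":0,"spin":0,"hand":-1}
  ]
}}

```text
clock: 19.6
tcp_pos: [0.4812, 0.1042, 0.075]
tcp_rot: [-0.0, 0.678, 0.735, -0.0]
wrist_force: [-0.4, 1.0, -0.7]
grip_width: 0.093
grip_force: 50.0
```

Call:
{"name": "jog_arm", "arguments": {
  "moves": [
    {"dx":-0.002,"dy":0,"dz":0,"spin":0,"hand":-1},
    {"dx":-0.002,"dy":0,"dz":0,"spin":0,"hand":-1},
    {"dx":-0.002,"dy":0,"dz":0,"spin":0,"hand":-1},
    {"dx":-0.002,"dy":0,"dz":0,"spin":0,"hand":-1}
  ]
}}

```text
clock: 20.0
tcp_pos: [0.4819, 0.0962, 0.075]
tcp_rot: [-0.0, 0.678, 0.735, -0.0]
wrist_force: [-1.2, -0.3, -0.1]
grip_width: 0.089
grip_force: 50.0
```

Call:
{"name": "jog_arm", "arguments": {
  "moves": [
    {"dx":-0.002,"dy":0,"dz":0,"spin":0,"hand":-1},
    {"dx":-0.002,"dy":0,"dz":0,"spin":0,"hand":-1},
    {"dx":-0.002,"dy":0,"dz":0,"spin":0,"hand":-1},
    {"dx":-0.002,"dy":0,"dz":0,"spin":0,"hand":-1},
    {"dx":-0.002,"dy":0,"dz":0,"spin":0,"hand":-1}
  ]
}}

```text
clock: 20.5
tcp_pos: [0.4828, 0.0862, 0.075]
tcp_rot: [-0.0, 0.678, 0.735, 0.0]
wrist_force: [-0.5, -0.2, -1.1]
grip_width: 0.088
grip_force: 50.0
```

Call:
{"name": "jog_arm", "arguments": {
  "moves": [
    {"dx":-0.002,"dy":0,"dz":0,"spin":0,"hand":-1},
    {"dx":-0.002,"dy":0,"dz":0,"spin":0,"hand":-1},
    {"dx":-0.001,"dy":0,"dz":0,"spin":0,"hand":-1}
  ]
}}

```text
clock: 20.8
tcp_pos: [0.4831, 0.0812, 0.075]
tcp_rot: [-0.0, 0.678, 0.735, -0.0]
wrist_force: [-0.9, 0.4, -0.6]
grip_width: 0.094
grip_force: 50.0
```

Call:
{"name": "jog_arm", "arguments": {
  "moves": [
    {"dx":-0.003,"dy":0,"dz":0,"spin":0,"hand":-1},
    {"dx":-0.003,"dy":0,"dz":0,"spin":0,"hand":-1},
    {"dx":-0.003,"dy":0,"dz":0,"spin":0,"hand":-1},
    {"dx":-0.003,"dy":0,"dz":0,"spin":0,"hand":-1}
  ]
}}

```text
clock: 21.2
tcp_pos: [0.4841, 0.0692, 0.075]
tcp_rot: [-0.0, 0.678, 0.735, -0.0]
wrist_force: [-1.6, 0.3, 0.0]
grip_width: 0.088
grip_force: 50.0
```

Call:
{"name": "jog_arm", "arguments": {
  "moves": [
    {"dx":-0.002,"dy":0,"dz":0,"spin":0,"hand":-1},
    {"dx":-0.002,"dy":0,"dz":0,"spin":0,"hand":-1},
    {"dx":-0.001,"dy":0,"dz":0,"spin":0,"hand":-1},
    {"dx":0,"dy":0,"dz":0,"spin":0,"hand":-1}
  ]
}}

```text
clock: 21.6
tcp_pos: [0.4845, 0.0643, 0.075]
tcp_rot: [0.0, 0.678, 0.735, -0.0]
wrist_force: [-1.0, -0.5, -1.2]
grip_width: 0.089
grip_force: 50.0
```

Call:
{"name": "jog_arm", "arguments": {
  "moves": [
    {"dx":-0.001,"dy":0,"dz":0,"spin":0,"hand":-1},
    {"dx":-0.001,"dy":0,"dz":0,"spin":0,"hand":-1},
    {"dx":-0.001,"dy":0,"dz":0,"spin":0,"hand":-1},
    {"dx":0,"dy":0,"dz":0,"spin":0,"hand":-1}
  ]
}}

```text
clock: 22.0
tcp_pos: [0.4847, 0.0631, 0.0751]
tcp_rot: [-0.001, 0.679, 0.734, 0.001]
wrist_force: [-2.4, 11.9, 0.1]
grip_width: 0.089
grip_force: 50.0
```

Call:
{"name": "jog_arm", "arguments": {
  "moves": [
    {"dx":0.0025,"dy":0,"dz":0,"spin":0,"hand":-1},
    {"dx":0,"dy":0,"dz":-0.0015,"spin":0,"hand":-1},
    {"dx":-0.001,"dy":0,"dz":0,"spin":0,"hand":-1},
    {"dx":-0.001,"dy":0,"dz":0,"spin":0,"hand":-1},
    {"dx":0,"dy":0,"dz":0,"spin":0,"hand":-1}
  ]
}}

```text
clock: 22.5
tcp_pos: [0.4848, 0.0631, 0.0766]
tcp_rot: [-0.001, 0.679, 0.734, 0.001]
wrist_force: [-1.2, 10.3, -0.8]
grip_width: 0.094
grip_force: 50.0
```

Call:
{"name": "jog_arm", "arguments": {
  "moves": [
    {"dx":-0.001,"dy":0,"dz":0,"spin":0,"hand":-1},
    {"dx":0,"dy":0,"dz":0,"spin":0,"hand":-1}
  ]
}}

```text
clock: 22.7
tcp_pos: [0.4848, 0.0612, 0.0766]
tcp_rot: [-0.0, 0.678, 0.735, 0.0]
wrist_force: [-1.8, 0.8, -0.8]
grip_width: 0.091
grip_force: 50.0
```

Call:
{"name": "jog_arm", "arguments": {
  "moves": [
    {"dx":-0.001,"dy":0,"dz":0,"spin":0,"hand":-1},
    {"dx":-0.001,"dy":0,"dz":0,"spin":0,"hand":-1},
    {"dx":-0.001,"dy":0,"dz":0,"spin":0,"hand":-1},
    {"dx":-0.001,"dy":0,"dz":0,"spin":0,"hand":-1},
    {"dx":-0.001,"dy":0,"dz":0,"spin":0,"hand":-1}
  ]
}}

```text
clock: 23.2
tcp_pos: [0.4851, 0.0558, 0.0764]
tcp_rot: [-0.0, 0.678, 0.735, -0.0]
wrist_force: [-1.8, 1.0, -1.6]
grip_width: 0.091
grip_force: 50.0
```

Call:
{"name": "jog_arm", "arguments": {
  "moves": [
    {"dx":-0.002,"dy":0,"dz":0,"spin":0,"hand":-1},
    {"dx":-0.002,"dy":0,"dz":0,"spin":0,"hand":-1},
    {"dx":-0.002,"dy":0,"dz":0,"spin":0,"hand":-1},
    {"dx":-0.002,"dy":0,"dz":0,"spin":0,"hand":-1}
  ]
}}

```text
clock: 23.6
tcp_pos: [0.4857, 0.0478, 0.0765]
tcp_rot: [-0.0, 0.678, 0.735, -0.0]
wrist_force: [-2.6, 1.9, -2.2]
grip_width: 0.091
grip_force: 50.0
```

Call:
{"name": "jog_arm", "arguments": {
  "moves": [
    {"dx":-0.002,"dy":-0.0005,"dz":0.0005,"spin":0,"hand":-1},
    {"dx":-0.002,"dy":0,"dz":0,"spin":0,"hand":-1},
    {"dx":-0.002,"dy":0,"dz":0,"spin":0,"hand":-1},
    {"dx":-0.002,"dy":0,"dz":0,"spin":0,"hand":-1}
  ]
}}

```text
clock: 24.0
tcp_pos: [0.4862, 0.0398, 0.0761]
tcp_rot: [0.0, 0.678, 0.735, 0.0]
wrist_force: [0.1, 0.7, -0.5]
grip_width: 0.088
grip_force: 50.0
```

Call:
{"name": "jog_arm", "arguments": {
  "moves": [
    {"dx":-0.002,"dy":0,"dz":0,"spin":0,"hand":-1},
    {"dx":-0.002,"dy":0,"dz":0,"spin":0,"hand":-1},
    {"dx":-0.002,"dy":0,"dz":0,"spin":0,"hand":-1}
  ]
}}

```text
clock: 24.3
tcp_pos: [0.4865, 0.0339, 0.076]
tcp_rot: [0.0, 0.678, 0.735, 0.0]
wrist_force: [-0.3, 1.1, -0.2]
grip_width: 0.093
grip_force: 50.0
```

Call:
{"name": "jog_arm", "arguments": {
  "moves": [
    {"dx":-0.003,"dy":0,"dz":0,"spin":0,"hand":-1},
    {"dx":-0.003,"dy":0,"dz":0,"spin":0,"hand":-1},
    {"dx":-0.003,"dy":0,"dz":0,"spin":0,"hand":-1},
    {"dx":-0.002,"dy":0,"dz":0,"spin":0,"hand":-1}
  ]
}}

```text
clock: 24.7
tcp_pos: [0.4874, 0.0228, 0.076]
tcp_rot: [0.0, 0.678, 0.735, 0.0]
wrist_force: [-0.1, 0.6, 0.0]
grip_width: 0.092
grip_force: 50.0
```

Call:
{"name": "jog_arm", "arguments": {
  "moves": [
    {"dx":-0.001,"dy":0,"dz":0,"spin":0,"hand":-1},
    {"dx":-0.001,"dy":0,"dz":0,"spin":0,"hand":-1},
    {"dx":-0.001,"dy":0,"dz":0,"spin":0,"hand":-1}
  ]
}}

```text
clock: 25.0
tcp_pos: [0.4876, 0.02, 0.076]
tcp_rot: [-0.0, 0.678, 0.735, -0.0]
wrist_force: [-0.9, 0.6, 0.4]
grip_width: 0.092
grip_force: 50.0
```

Call:
{"name": "jog_arm", "arguments": {
  "moves": [
    {"dx":-0.001,"dy":0,"dz":0,"spin":0,"hand":-1},
    {"dx":-0.001,"dy":0,"dz":0,"spin":0,"hand":-1}
  ]
}}

```text
clock: 25.2
tcp_pos: [0.4877, 0.0181, 0.076]
tcp_rot: [-0.0, 0.678, 0.735, -0.0]
wrist_force: [-0.3, 1.1, -0.6]
grip_width: 0.092
grip_force: 50.0
```

Call:
{"name": "jog_arm", "arguments": {
  "moves": [
    {"dx":-0.001,"dy":0,"dz":0,"spin":0,"hand":-1},
    {"dx":-0.001,"dy":0,"dz":0,"spin":0,"hand":-1}
  ]
}}

```text
clock: 25.4
tcp_pos: [0.4878, 0.0161, 0.076]
tcp_rot: [-0.0, 0.678, 0.735, -0.0]
wrist_force: [-0.8, 1.5, -0.7]
grip_width: 0.094
grip_force: 50.0
```

Call:
{"name": "jog_arm", "arguments": {
  "moves": [
    {"dx":-0.001,"dy":0,"dz":0,"spin":0,"hand":-1}
  ]
}}

```text
clock: 25.5
tcp_pos: [0.4879, 0.015, 0.076]
tcp_rot: [-0.0, 0.678, 0.735, 0.0]
wrist_force: [-0.6, 0.9, -0.5]
grip_width: 0.093
grip_force: 50.0
```

Past the last eye's face without a catch; continue in gentle steps.

Call:
{"name": "jog_arm", "arguments": {
  "moves": [
    {"dx":-0.0015,"dy":0,"dz":0,"spin":0,"hand":-1},
    {"dx":-0.0015,"dy":0,"dz":0,"spin":0,"hand":-1}
  ]
}}

```text
clock: 25.7
tcp_pos: [0.4882, 0.012, 0.076]
tcp_rot: [-0.0, 0.678, 0.735, -0.0]
wrist_force: [0.1, 0.8, -0.4]
grip_width: 0.088
grip_force: 50.0
```

Call:
{"name": "jog_arm", "arguments": {
  "moves": [
    {"dx":-0.0015,"dy":0,"dz":0,"spin":0,"hand":-1},
    {"dx":-0.0015,"dy":0,"dz":0,"spin":0,"hand":-1}
  ]
}}

```text
clock: 25.9
tcp_pos: [0.4884, 0.009, 0.076]
tcp_rot: [-0.0, 0.678, 0.735, -0.0]
wrist_force: [0.2, 0.5, -1.3]
grip_width: 0.089
grip_force: 50.0
```

Call:
{"name": "jog_arm", "arguments": {
  "moves": [
    {"dx":-0.002,"dy":0,"dz":0,"spin":0,"hand":-1},
    {"dx":-0.002,"dy":0,"dz":0,"spin":0,"hand":-1}
  ]
}}

```text
clock: 26.1
tcp_pos: [0.4887, 0.005, 0.076]
tcp_rot: [-0.0, 0.678, 0.735, -0.0]
wrist_force: [-0.9, -0.1, 0.3]
grip_width: 0.093
grip_force: 50.0
```

Call:
{"name": "jog_arm", "arguments": {
  "moves": [
    {"dx":-0.002,"dy":0,"dz":0,"spin":0,"hand":-1},
    {"dx":-0.002,"dy":0,"dz":0,"spin":0,"hand":-1},
    {"dx":0,"dy":0,"dz":0,"spin":0,"hand":-0.5},
    {"dx":0,"dy":0,"dz":0,"spin":0,"hand":-0.5},
    {"dx":0,"dy":0,"dz":-0.01,"spin":0,"hand":-0.5},
    {"dx":0,"dy":0,"dz":-0.03,"spin":0,"hand":-0.5},
    {"dx":0.015,"dy":0,"dz":-0.01,"spin":0,"hand":-0.5},
    {"dx":0.03,"dy":0,"dz":0,"spin":0,"hand":-1},
    {"dx":0.03,"dy":0,"dz":0,"spin":0,"hand":-1},
    {"dx":0,"dy":0,"dz":0,"spin":0,"hand":-1},
    {"dx":0,"dy":0,"dz":0,"spin":0,"hand":-1},
    {"dx":0,"dy":0,"dz":0,"spin":0,"hand":-1}
  ]
}}

```text
clock: 27.3
tcp_pos: [0.4832, 0.0754, 0.1263]
tcp_rot: [0.0, 0.678, 0.735, -0.0]
wrist_force: [0.4, 0.6, 0.4]
grip_width: 0.003
grip_force: 0.0
```

```bash
python3 -c "
from h import *
to(.4815,.055,.0755,94.5)
c=shot('top');s=shot('side')
uv=proj(c,[.49,-.05,.08])[0].astype(int);us=proj(s,[.49,-.03,.08])[0].astype(int); print(uv,us)
a=c['pixels'][:,:,::-1][uv[1]-50:uv[1]+50,uv[0]-50:uv[0]+50];b=s['pixels'][:,:,::-1][us[1]-50:us[1]+50,us[0]-50:us[0]+50]
cv2.imwrite('pics/rel.png',cv2.resize(np.hstack([a,b]),None,fx=4,fy=4,interpolation=3))"
```

```text
t 27.3 tcp [0.4832 0.0754 0.1263] yaw 94.58 w 0.003 F [0.4 0.6 0.4] gf 0.0
spin 0.08 dx -0.0202 dy -0.0033 dz 0.0508
[362 228] [368 195]
```

View pics/rel.png

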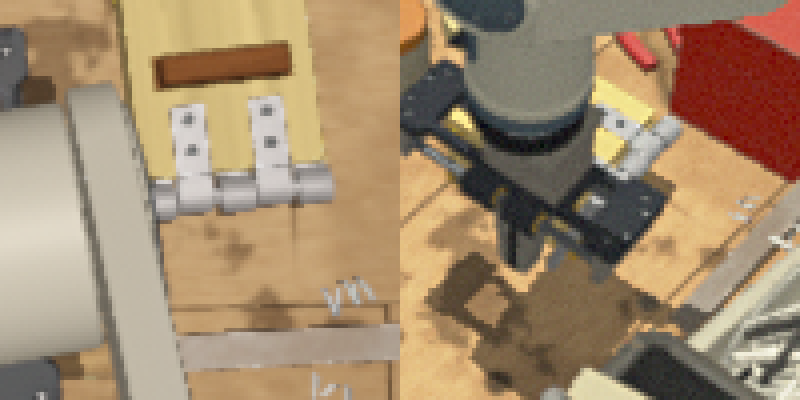

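Call:
{"name": "jog_arm", "arguments": {
  "moves": [
    {"dx":0,"dy":0,"dz":0.02,"spin":0,"hand":-1},
    {"dx":0,"dy":0,"dz":0.02,"spin":0,"hand":-1},
    {"dx":0,"dy":0,"dz":0.01,"spin":0,"hand":-1},
    {"dx":-0.01,"dy":0,"dz":0,"spin":0,"hand":-1},
    {"dx":-0.01,"dy":0,"dz":0,"spin":0,"hand":-1},
    {"dx":-0.008,"dy":0,"dz":0,"spin":0,"hand":-1},
    {"dx":-0.004,"dy":0,"dz":0,"spin":0,"hand":-1},
    {"dx":-0.004,"dy":0,"dz":0,"spin":0,"hand":-1}
  ]
}}

```text
clock: 28.2
tcp_pos: [0.4864, 0.0394, 0.0766]
tcp_rot: [0.0, 0.679, 0.734, 0.0]
wrist_force: [0.2, 0.4, -0.2]
grip_width: 0.005
grip_force: 0.0
```

Call:
{"name": "jog_arm", "arguments": {
  "moves": [
    {"dx":-0.003,"dy":0,"dz":0,"spin":0,"hand":-1},
    {"dx":-0.003,"dy":0,"dz":0,"spin":0,"hand":-1},
    {"dx":-0.003,"dy":0,"dz":0,"spin":0,"hand":-1}
  ]
}}

```text
clock: 28.5
tcp_pos: [0.4867, 0.0311, 0.0761]
tcp_rot: [-0.0, 0.678, 0.735, 0.0]
wrist_force: [-1.4, 1.4, 0.4]
grip_width: 0.004
grip_force: 0.7
```

Call:
{"name": "jog_arm", "arguments": {
  "moves": [
    {"dx":-0.003,"dy":0,"dz":0,"spin":0,"hand":-1},
    {"dx":-0.003,"dy":0,"dz":0,"spin":0,"hand":-1},
    {"dx":-0.003,"dy":0,"dz":0,"spin":0,"hand":-1}
  ]
}}

```text
clock: 28.8
tcp_pos: [0.4874, 0.0221, 0.076]
tcp_rot: [-0.0, 0.678, 0.735, 0.0]
wrist_force: [-0.6, 2.0, 1.7]
grip_width: 0.004
grip_force: 1.2
```

Pushing at about 2 N; go on to the stop.

Call:
{"name": "jog_arm", "arguments": {
  "moves": [
    {"dx":-0.002,"dy":0,"dz":0,"spin":0,"hand":-1},
    {"dx":-0.002,"dy":0,"dz":0,"spin":0,"hand":-1},
    {"dx":-0.002,"dy":0,"dz":0,"spin":0,"hand":-1},
    {"dx":-0.002,"dy":0,"dz":0,"spin":0,"hand":-1}
  ]
}}

```text
clock: 29.2
tcp_pos: [0.4881, 0.014, 0.076]
tcp_rot: [-0.0, 0.678, 0.735, 0.0]
wrist_force: [-0.9, 2.2, 2.2]
grip_width: 0.005
grip_force: 1.2
```

Call:
{"name": "jog_arm", "arguments": {
  "moves": [
    {"dx":-0.0015,"dy":0,"dz":0,"spin":0,"hand":-1},
    {"dx":-0.001,"dy":0,"dz":0,"spin":0,"hand":-1}
  ]
}}

```text
clock: 29.4
tcp_pos: [0.4883, 0.0115, 0.076]
tcp_rot: [-0.0, 0.678, 0.735, 0.0]
wrist_force: [-0.7, 3.1, 2.2]
grip_width: 0.004
grip_force: 1.3
```

Call:
{"name": "jog_arm", "arguments": {
  "moves": [
    {"dx":-0.001,"dy":0,"dz":0,"spin":0,"hand":-1},
    {"dx":-0.001,"dy":0,"dz":0,"spin":0,"hand":-1}
  ]
}}

```text
clock: 29.6
tcp_pos: [0.4884, 0.0096, 0.076]
tcp_rot: [-0.0, 0.678, 0.735, -0.0]
wrist_force: [-0.3, 2.5, 2.2]
grip_width: 0.006
grip_force: 1.1
```

Call:
{"name": "jog_arm", "arguments": {
  "moves": [
    {"dx":-0.001,"dy":0,"dz":0,"spin":0,"hand":-1},
    {"dx":-0.001,"dy":0,"dz":0,"spin":0,"hand":-1}
  ]
}}

```text
clock: 29.8
tcp_pos: [0.4886, 0.0076, 0.076]
tcp_rot: [0.0, 0.678, 0.735, 0.0]
wrist_force: [-0.7, 2.1, 1.8]
grip_width: 0.002
grip_force: 1.1
```

Call:
{"name": "jog_arm", "arguments": {
  "moves": [
    {"dx":-0.001,"dy":0,"dz":0,"spin":0,"hand":-1},
    {"dx":0,"dy":0,"dz":0,"spin":0,"hand":-1}
  ]
}}

```text
clock: 30.0
tcp_pos: [0.4887, 0.0065, 0.076]
tcp_rot: [0.0, 0.678, 0.735, -0.0]
wrist_force: [0.8, 1.1, 1.0]
grip_width: 0.004
grip_force: 0.7
```

Call:
{"name": "jog_arm", "arguments": {
  "moves": [
    {"dx":-0.001,"dy":0,"dz":0,"spin":0,"hand":-1},
    {"dx":0,"dy":0,"dz":0,"spin":0,"hand":-1}
  ]
}}

```text
clock: 30.2
tcp_pos: [0.4887, 0.0055, 0.076]
tcp_rot: [0.0, 0.678, 0.735, -0.0]
wrist_force: [-1.0, 1.4, 1.3]
grip_width: 0.007
grip_force: 0.7
```

Call:
{"name": "jog_arm", "arguments": {
  "moves": [
    {"dx":-0.001,"dy":0,"dz":0,"spin":0,"hand":-1},
    {"dx":-0.001,"dy":0,"dz":0,"spin":0,"hand":-1}
  ]
}}

```text
clock: 30.4
tcp_pos: [0.4888, 0.0044, 0.076]
tcp_rot: [-0.001, 0.679, 0.734, 0.0]
wrist_force: [-0.6, 10.9, 3.3]
grip_width: 0.005
grip_force: 5.6
```

Call:
{"name": "jog_arm", "arguments": {
  "moves": [
    {"dx":-0.001,"dy":0,"dz":0,"spin":0,"hand":-1},
    {"dx":0,"dy":0,"dz":0,"spin":0,"hand":-1}
  ]
}}

```text
clock: 30.6
tcp_pos: [0.4888, 0.0042, 0.0761]
tcp_rot: [-0.001, 0.679, 0.734, 0.001]
wrist_force: [-1.8, 12.9, 2.7]
grip_width: 0.002
grip_force: 6.6
```

Call:
{"name": "jog_arm", "arguments": {
  "moves": [
    {"dx":-0.001,"dy":0,"dz":0,"spin":0,"hand":-1},
    {"dx":0,"dy":0,"dz":0,"spin":0,"hand":-1}
  ]
}}

```text
clock: 30.8
tcp_pos: [0.4889, 0.0038, 0.0761]
tcp_rot: [-0.001, 0.679, 0.734, 0.001]
wrist_force: [-1.5, 17.8, 4.1]
grip_width: 0.006
grip_force: 8.8
```

Hard stop at 0.004: the bend rests on the eye. Back off, clear the view, and check.

Call:
{"name": "jog_arm", "arguments": {
  "moves": [
    {"dx":0.01,"dy":0,"dz":0,"spin":0,"hand":-1},
    {"dx":0.03,"dy":0,"dz":0,"spin":0,"hand":-1},
    {"dx":0.04,"dy":0,"dz":-0.02,"spin":0,"hand":-1},
    {"dx":0.04,"dy":0,"dz":-0.04,"spin":0,"hand":-1},
    {"dx":0.04,"dy":0,"dz":-0.04,"spin":0,"hand":-1},
    {"dx":0.04,"dy":0,"dz":-0.03,"spin":0,"hand":-1},
    {"dx":0.04,"dy":0,"dz":0,"spin":0,"hand":-1},
    {"dx":0.04,"dy":0,"dz":0,"spin":0,"hand":-1},
    {"dx":0,"dy":0,"dz":0,"spin":0,"hand":-1},
    {"dx":0,"dy":0,"dz":0,"spin":0,"hand":-1}
  ]
}}

```text
clock: 31.8
tcp_pos: [0.467, 0.2717, 0.1963]
tcp_rot: [0.0, 0.678, 0.736, -0.001]
wrist_force: [-0.8, -0.6, -0.2]
grip_width: 0.005
grip_force: 0.0
```

```bash
python3 -c "
from h import *
to(.4815,.055,.0755,94.5)
c=shot('top');s=shot('side')
uv=proj(c,[.52,-.05,.08])[0].astype(int);us=proj(s,[.51,-.05,.08])[0].astype(int); print(uv,us)
a=c['pixels'][:,:,::-1][uv[1]-50:uv[1]+50,uv[0]-50:uv[0]+50];b=s['pixels'][:,:,::-1][us[1]-50:us[1]+50,us[0]-50:us[0]+50]
cv2.imwrite('pics/end.png',cv2.resize(np.hstack([a,b]),None,fx=4,fy=4,interpolation=3))"
```

```text
t 31.8 tcp [0.467  0.2717 0.1963] yaw 94.70 w 0.005 F [-0.8 -0.6 -0.2] gf 0.0
spin 0.20 dx -0.2171 dy -0.0026 dz 0.1208
[361 215] [367 187]
```

View pics/end.png

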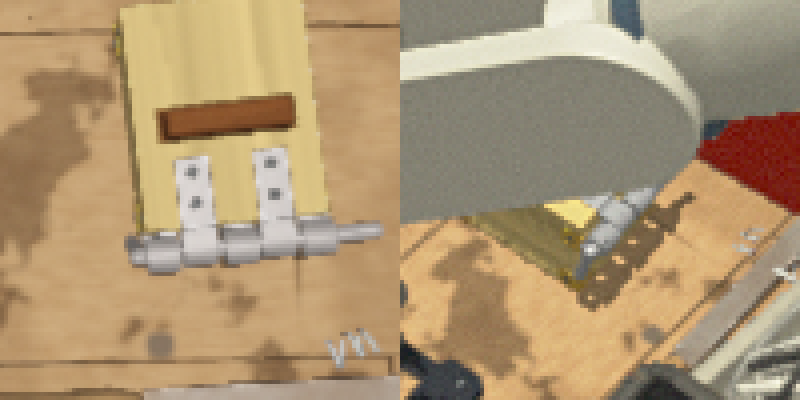

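The picture shows the nose about 25 mm out of the -y eye, at crop pixel (380,229). The bend sits against the +y eye at (135,243) with its short leg hanging down, and the lid lies shut.

```bash
python3 -c "
from plant import manip
print(manip.job_done())"
```

```text
the job is handed in; nothing more can be done
None
```

The lid is hung and lying shut, the pin is through all five eyes with its bend against the +y eye, and the job was handed in at about 32 s; no verdict came back, and I did not re-check the bystanders, which I never touched knowingly.

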